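# Zero the balance and weigh the bottle from the roller

## Task

Zero the balance: press its tare key fully down for a moment, without leaning on it, while the pan is still empty. Then take the amber bottle that lies on the bottle roller and stand it upright in the middle of the balance pan, lowering it slowly and keeping hold of it until you feel it bear lightly on the pan (which only rests on a narrow stub over a delicate load cell), so that the pan stays level on its seat. Do not press the key again once the bottle is on the pan, and leave the beaker, the vial rack and the timer where they are.

Things in the scene. Friction and masses are not known exactly. Their poses are not given: they have to be found in the camera images.
- bottle: The loose amber glass bottle with a black screw cap, 80 to 140 g. Body 42 mm in diameter up to about 60 mm from its base, then a shoulder; cap 32 mm wide; 85 mm long over the cap. Origin: centre of its base; +z runs along the bottle to the cap. It starts lying on the two rollers, so its z axis is level and its cap points to the roller's bearing-plate end (the roller's -x); grip it across its 42 mm diameter.
- balance: The bench balance, fixed, 149 x 210 mm, casing top 53 mm above its underside. Origin: centre of its underside; z up. Along its y axis: the pan lies around y = +14 mm, the tare key near the end at y = -74 mm.
- balance_pan: Flat steel weighing pan, 108 x 118 x 6 mm, 160 g, loose: it rests only on the pan_seat stub, 7 mm above the casing, and rocks when pressed well off its middle. Its seat is stiff: come down slowly (5 mm/s or less) and stop at the first 1 to 2 N; over 20 N would harm the load cell. Origin: centre of its underside; its upper face is 6 mm above that; z up.
- pan_seat (a point): Centre of the top of the round stub (24 mm in diameter, 60.5 mm above the bench) on which the pan rests; the pan's origin starts here.
- tare_key (a point): Centre of the upper face of the tare key, a round button 16 mm in diameter on top of the balance, 4 mm proud of the casing; this point moves down with the key. It is pressed straight down.
- balance_tare (a joint): Travel of the tare key in m: 0 up, 0.0025 fully down; springs back. About 3.2 N per mm, so it bottoms at 8 N; pressing to 1.8 mm or more counts as fully down.
- roller: The bottle roller, fixed, 276 x 112 mm. Origin: centre of its underside; x runs along the rollers to the motor housing (84 mm high, x from 68 to 138 mm). Two rubber rollers, 20 mm in diameter, 26 mm apart, their axes 34 mm above the bench, from x = -116 to 60 mm; the bottle on them has its axis 62 mm above the bench. Bearing plate at x = -128 mm, 46 mm high. The rollers can turn, stiffly.
- beaker: Loose bystander: a clear glass beaker, 72 mm across and 87 mm high, with clear walls; mostly the yellow ink in its lower half is seen. Origin: centre of its underside.
- vial_rack: Loose bystander: a wooden rack with dropper vials, 130 x 40 x 64 mm. Origin: centre of its underside.
- timer: Loose bystander: an upright white timer, 24 x 62 x 66 mm. Origin: centre of its underside.

How it is judged:
On the way, in this order (a step that is already met when the one before it is completed fails the run):
1. the tare key is pressed fully down (1.8 mm or more) for 0.2 s while nothing stands on the pan (value of joint balance_tare above 0.0018 m and contact force between bottle and balance_pan below 0.02 N), for 0.2 s.
2. the bottle, upright and still held, is set on the pan: it bears on the pan with over 0.2 N for at least 0.05 s before it is let go (angle between bottle's own z axis and vertical below 0.15 rad and contact force between bottle and balance_pan above 0.2 N and contact force between the fingers and bottle above 0.5 N), for 0.05 s.
At the end, for the whole second after the job is handed in: The bottle stands upright (within 3.4 degrees) on the pan, its base centre within 10 mm of the pan's middle; the pan is level (within 1.7 degrees) and within 8 mm of its seat; the tare key is up; bottle and pan are released and at rest (angle between bottle's own z axis and vertical below 0.06 rad and horizontal distance between bottle and balance_pan below 0.01 m and z of bottle in the frame of balance_pan between 0.003 and 0.009 m and contact force between bottle and balance_pan above 0.3 N and distance between balance_pan and pan_seat below 0.008 m and angle between balance_pan's own z axis and vertical below 0.03 rad and value of joint balance_tare below 0.0006 m and linear speed of each of bottle, balance_pan below 0.01 m/s); the robot touches nothing.
It fails at once if the fingers lean on the balance with more than 30 N (contact force between the fingers and balance above 30 N).
It fails at once if the bottle, or the robot, presses on the pan with more than 20 N (contact force between balance_pan and bottle above 20 N or contact force between balance_pan and the arm above 20 N or contact force between balance_pan and the fingers above 20 N).
It fails at once if the tare key is pressed while the bottle is on the pan (value of joint balance_tare above 0.001 m and contact force between bottle and balance_pan above 0.1 N).
It fails at once if a bystander is moved by more than 15 mm (distance of any of beaker, vial_rack, timer from where it was at the start of the episode above 0.015 m).
It also fails if it takes over 58 s, if anything falls off the work surface, if the arm or the gripper's body presses on something with over 40 N, if the wrist force passes 120 N, or if a joint passes its speed limit or range.

## Robot

A 6-joint arm with a two-finger parallel gripper is mounted at the origin on a cart in front of the work surface, level with it; the furniture and walls round the work are solid. World frame = base frame: x ahead of the robot, y to its left, z up, the work surface at z = 0. Lengths are in m, angles in rad, forces in N, time in s.
With the tool pointing down it reaches from about 0.25 to 0.775 m from the base axis. Payload 4 kg.
Tool frame: the origin (TCP) lies midway between the tips of the shut fingers; the grasp point (between the pads) lies grip_point_offset behind it (grip_point_offset is the distance from the TCP to the grasp point, in m); z points along the fingers, y is the line along which they close (so a half turn about z gives the same grasp; the last joint's range is limited). The gripper opens to 94 mm and grips with 3 to 60 N. Pads are 16 mm wide; open, the fingers measure 119 mm over their backs; the gripper's body (75 mm by 177 mm) begins 78 mm behind the grasp point.
Start: joints at [1.108, 0.087, 1.371, -0, 1.684, -0.103], TCP at [0.194, 0.515, 0.206] pointing down, gripper open.
Joint ranges: [-3.1, 3.1], [-0.76, 2.03], [0.27, 2.55], [-1.08, 4.22], [0.17, 2.65], [-2.57, 2.57]. Speed limits (rad/s): [2.79, 2.79, 3.14, 3.14, 3.14, 3.14].

## Interface

Orientations are given as [roll, pitch, yaw] about the fixed x, y, z axes, in that order (R = Rz(yaw) Ry(pitch) Rx(roll)).
In Python, from bench import * gives the robot as it stands. The module is installed in compiled form; this text tells all that it offers.
- The arm moves only by the tool apply_moves, never from a script. Its argument "commands" is a list of rows, each a list of 7 numbers: the turn, a rotation vector about the world's x, y, z in rad, then the shift along the world's x, y, z in m, then the opening in per cent of the stroke, from 0 (shut) to 100 (fully open). In form: [[ax, ay, az, x, y, z, jaw], ...]. A call has exactly 5 rows; each row is the pose to reach, as a shift and turn from the pose commanded when the call began; what a row does not reach only later rows make up. A row lasts 1/10 s, in which the tool goes at most 50 mm and 8.59 degrees, less where a joint would pass 70% of its speed; a pose out of reach is approached as far as the arm can. A call with a gripper value outside its range is refused whole. The fingers move at their own pace and stop on an object; the grip force is fixed at half the most. Time passes only in rows, so rows that repeat a pose let the fingers close, or fill a call up. It gives the time, the measured TCP pose, the force, the opening and the grip force at its end, in the units of the state.
- get_obs(): the state, without advancing time (a new reading comes with each control period).
- snapshot(name): name is "side" or "top"; returns a dict with "pixels" (400x640x3 uint8, red, green, blue), "vertical_fov" (degrees; the focal length in pixels is half the picture's height over the tangent of half this angle, whatever the lens; pixels are square), "cx", "cy" (the principal point, pixels), "k1" (the pictures are not rectified: a ray, as slopes to the right and down, at radius r is drawn at 1 + k1 r^2 times it, then the intrinsics apply), "rvec" (rotation vector, rad) and "tvec" (3), from world to camera coordinates, as OpenCV has them. Camera axes: x right, y down, z forward; pixel columns grow to the right and rows downward; lengths in m; the calibration is good to about 2 mm. A picture is of the moment at which its call begins. There is no depth.
- close_job(): hands the job in; it is judged then, once.
Trained networks look in the newest picture that a camera, given by its name, has taken for a name from the list of things; names that differ only in an ending like _2 or _b are one class to them, and where a whole thing is asked for, a point or a joint stands for the part that bears it (a point fixed in the world has none). Each returns a list of dicts, best first, with "score" (0 to 1); they miss things now and then, are a little off and sometimes report something else, mostly with a low value. They report only what shows in the picture. A call takes as long as a camera call.
- masks_of(camera, query): "mask" (400x640 bool, what is visible of it) and "extent" ([left, top, right, bottom] in pixels, round what is visible of it).
- place_of(camera, query): "pixel" ([column, row] in pixels: a listed point, or the origin of a listed thing).
The state is a dict: "time": time; "joint_positions": joint angles; "qvel": joint speeds; "joint_torque": joint torques, N m; "tool_pos": TCP position; "ee_rot": TCP orientation; "wrist_force": force on the tool from outside, world axes, zero at the start; "wrist_torque": the same for the moment, N m; "width": finger opening in m; "finger_force": force on a finger pad.
Only numpy, scipy, OpenCV 4.12 (cv2) and the standard library are available. Lean on these libraries where they do the work, as an engineer would, in place of code of your own. Each camera call takes 0.05 s, during which the arm holds its last target. There are 200 camera calls.

## Working session

There is one attempt and no reset: what is moved stays moved. The work goes in short steps, Python scripts to look and compute and a tool call to move; the robot and the scene stay as the last step left them, time stands still between calls to the robot, and variables do not carry over. Pictures are saved under pics/ and viewed, at most 11 in all, crops included, and the job is handed in when it is done.

Besides the shell and the picture viewer there is one more tool, called after "Request:" as name(argument=value, ...), one argument or row to a line, values as JSON. apply_moves: Moves the arm, as the interface text tells. Its arguments: {"type":"object","properties":{"commands":{"type":"array"}},"required":["commands"]}

```bash
mkdir -p pics; cat > h.py <<'E'
from bench import *
import numpy as np, cv2
def snap(c,fn=None):
    s=snapshot(c)
    if fn: cv2.imwrite('pics/'+fn,cv2.cvtColor(s['pixels'],cv2.COLOR_RGB2BGR))
    return s
def cam(s):
    f=200/np.tan(np.radians(s['vertical_fov'])/2)
    K=np.array([[f,0,s['cx']],[0,f,s['cy']],[0,0,1.]]); d=np.array([s['k1'],0,0,0.])
    return K,d,np.array(s['rvec'],float),np.array(s['tvec'],float)
def ray(s,p):
    K,d,r,t=cam(s); u=cv2.undistortPoints(np.array([[p]],float),K,d)[0,0]
    R=cv2.Rodrigues(r)[0]; return -R.T@t, R.T@np.array([u[0],u[1],1])
def atz(s,p,z):
    o,d=ray(s,p); return o+d*(z-o[2])/d[2]
def proj(s,P):
    K,d,r,t=cam(s); return cv2.projectPoints(np.array(P,float).reshape(-1,1,3),r,t,K,d)[0][:,0]
def tri(s1,p1,s2,p2):
    o1,d1=ray(s1,p1);o2,d2=ray(s2,p2)
    A=np.c_[d1,-d2];k=np.linalg.lstsq(A,o2-o1,rcond=None)[0]
    a=o1+d1*k[0];b=o2+d2*k[1];return (a+b)/2,np.linalg.norm(a-b)
E
python3 - <<'E'
from h import *
np.set_printoptions(precision=4,suppress=True)
S={c:snap(c,c+'0.png') for c in('side','top')}
for c in S: print(c,'cam pos',ray(S[c],(320,200)))
H=dict(bottle=.062,balance=0,balance_pan=.0605,pan_seat=.0605,tare_key=.057,roller=0,beaker=0,vial_rack=0,timer=0)
for q,z in H.items():
    P={}
    for c in S:
        r=place_of(c,q)
        for x in r[:2]: print(q,c,round(x['score'],2),np.round(x['pixel'],1),atz(S[c],x['pixel'],z))
        if r:P[c]=r[0]['pixel']
    if len(P)==2: print('  tri',*tri(S['side'],P['side'],S['top'],P['top']))
o=get_obs();print(o)
import bench;print(grip_point_offset if 'grip_point_offset' in dir(bench) else o.keys())
E
```

```text
side cam pos (array([ 0.4922, -1.3968,  0.8409]), array([ 0.0482,  0.8828, -0.4674]))
top cam pos (array([0.347 , 0.1057, 1.3196]), array([ 0.176 ,  0.0222, -0.9841]))
bottle side 0.73 [312.6 182.6] [0.5521 0.2044 0.062 ]
bottle top 0.86 [288.6 211.3] [0.5405 0.2141 0.062 ]
bottle top 0.46 [365.1 175.3] [0.6399 0.0185 0.062 ]
  tri [0.547  0.2149 0.0559] 0.011112575293246009
balance side 0.63 [293.9 268.4] [ 0.4881 -0.2204  0.    ]
balance side 0.48 [349.2 224.5] [0.6669 0.0212 0.    ]
balance_pan side 0.89 [292.1 245.2] [ 0.483  -0.1941  0.0605]
balance_pan top 0.94 [456.8 239.5] [ 0.4777 -0.2183  0.0605]
  tri [ 0.4798 -0.2148  0.0735] 0.006793891964925358
tare_key side 0.42 [350.7 222. ] [ 0.6611 -0.0599  0.057 ]
tare_key top 0.72 [365.8 172.5] [0.6487 0.0163 0.057 ]
tare_key top 0.43 [453.5 205.7] [ 0.5658 -0.2124  0.057 ]
  tri [0.6649 0.0132 0.0128] 0.01109667546167969
roller side 0.55 [309.8 199.2] [0.543  0.1973 0.    ]
roller top 0.91 [293.7 215.2] [0.5397 0.2053 0.    ]
  tri [ 0.5419  0.2057 -0.0047] 0.0028899148563943837
beaker side 0.87 [350.  221.3] [0.6715 0.0418 0.   
[... 283 characters left out ...]
65 0.5001 0.0094] 0.01025264801863468
timer side 0.52 [371.5 256.3] [ 0.7157 -0.162   0.    ]
timer top 0.8 [428.  152.9] [ 0.722  -0.1592  0.    ]
  tri [ 0.7191 -0.1593 -0.001 ] 0.00613979529998782
{'time': 1.0, 'joint_positions': array([ 1.1079,  0.0872,  1.3707, -0.    ,  1.6836, -0.1031]), 'qvel': array([ 0.0009,  0.0021,  0.0016,  0.0006,  0.0002, -0.0003]), 'joint_torque': array([ -0.0018, -34.0053, -30.2608,   0.0714,   0.0238,  -0.    ]), 'tool_pos': array([0.1937, 0.5148, 0.2055]), 'ee_rot': array([3.1415, 0.    , 2.7818]), 'wrist_force': array([ 0.8057, -0.1786, -0.5985]), 'wrist_torque': array([-0.0383,  0.0763,  0.0473]), 'finger_force': 0.0, 'width': 0.09436547374377309}
0.0188
```

```bash
python3 - <<'E'
import cv2
a=cv2.imread('pics/top0.png'); cv2.imwrite('pics/top0c.png',cv2.resize(a[110:310,140:540],(800,400),interpolation=cv2.INTER_CUBIC))
a=cv2.imread('pics/side0.png'); cv2.imwrite('pics/side0c.png',cv2.resize(a[130:330,200:440],(720,600),interpolation=cv2.INTER_CUBIC))
E
```

```text
(no output)
```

View pics/top0c.png

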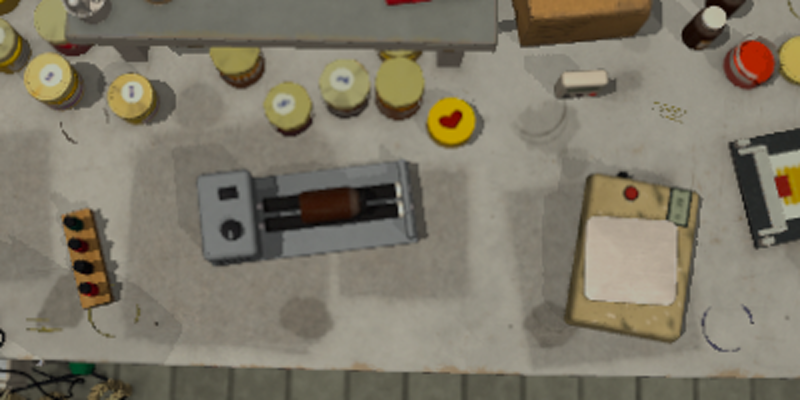

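View pics/side0c.png

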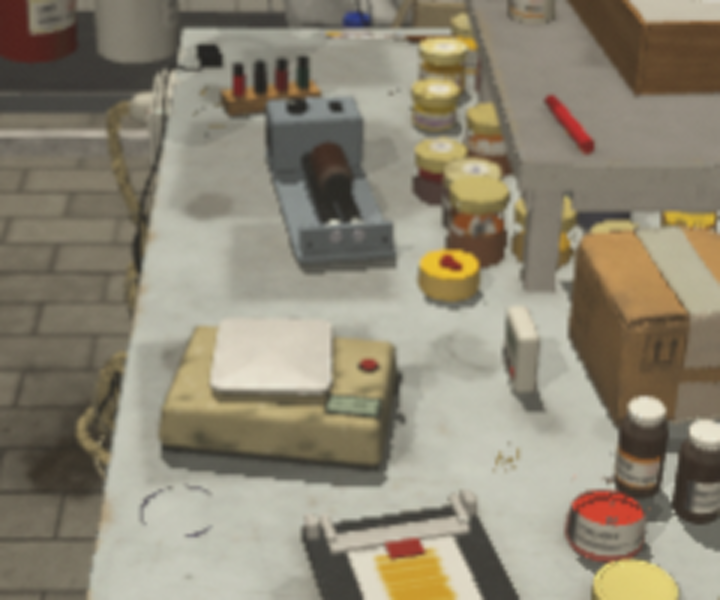

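The top view shows the red tare key at about (455,206), the pan around (456,240) and the bottle around (303,212) with its base towards the motor (left). The side view shows the key at about (323,252). The network's "key" at (366,172) is really the red-marked yellow beaker, so I'll measure the key by colour.

```bash
python3 - <<'E'
from h import *
np.set_printoptions(precision=4,suppress=True)
S={c:snap(c) for c in('side','top')}
def red(c,box):
    p=S[c]['pixels'].astype(int);m=(p[...,0]-np.maximum(p[...,1],p[...,2]))>50
    k=np.zeros_like(m);x0,y0,x1,y1=box;k[y0:y1,x0:x1]=m[y0:y1,x0:x1];ys,xs=np.nonzero(k);w=(p[...,0]-p[...,1])[ys,xs];return np.array([np.average(xs,weights=w),np.average(ys,weights=w)]),len(xs)
kt,n1=red('top',(448,200,462,213)); ks,n2=red('side',(315,245,332,260))
print('key',kt,n1,ks,n2,atz(S['top'],kt,.057),atz(S['side'],ks,.057),tri(S['side'],ks,S['top'],kt))
def rect(c,q,z):
    out=[]
    for r in masks_of(c,q)[:1]:
        cs=max(cv2.findContours(r['mask'].astype(np.uint8),0,cv2.CHAIN_APPROX_NONE)[0],key=len)[:,0]
        P=np.array([atz(S[c],p,z)[:2] for p in cs.astype(float)])*1000
        h=cv2.minAreaRect(P.astype(np.float32)); print(q,c,round(r['score'],2),r['extent'],'rect mm',h)
for q,z in(('balance_pan',.0665),('balance',.053),('bottle',.062),('roller',.03)):
    for c in S: rect(c,q,z)
# colour profile along bottle row in the top view
p=S['top']['pixels']
for r in (207,210,212,214): print(r,[tuple(int(v) for v in p[r,x]) for x in range(284,342,2)])
E
```

```text
key [455.2576 206.1864] 29 [322.5058 250.9406] 12 [ 0.5646 -0.2169  0.057 ] [ 0.5673 -0.2183  0.057 ] (array([ 0.5661, -0.2172,  0.056 ]), np.float64(0.0026206102075717304))
balance_pan side 0.65 [273.7, 234.9, 309.7, 261.7] rect mm ((475.7105407714844, -217.49082946777344), (125.36011505126953, 108.10259246826172), 88.68221282958984)
balance_pan top 0.7 [423.2, 195.9, 490.4, 281.5] rect mm ((481.6417541503906, -215.01922607421875), (148.2949981689453, 203.51324462890625), 80.23338317871094)
balance side 0.62 [251.7, 239.5, 333.2, 286.6] rect mm ((488.54864501953125, -261.4140625), (193.38414001464844, 207.035888671875), 82.59049987792969)
balance top 0.64 [427.1, 197.3, 487.8, 280.3] rect mm ((485.513427734375, -218.94015502929688), (149.675048828125, 207.40634155273438), 81.62713623046875)
bottle side 0.56 [304.1, 175.5, 316.7, 198.1] rect mm ((542.5321655273438, 168.94729614257812), (41.47840118408203, 147.8656005859375), 7.652970314025879)
bottle top 0.73 [287.8, 204.2, 323.8, 221.1] rect mm ((539.7108764648438, 170.55299377441406), (41.64545822143555, 84.98196411132812), 2.14438
[... 1257 characters left out ...]
3, 23, 8), (52, 22, 7), (53, 23, 9), (52, 24, 10), (54, 27, 13), (55, 29, 16), (54, 29, 14), (56, 33, 21), (64, 49, 39), (56, 43, 34), (24, 19, 15), (19, 18, 17), (43, 44, 44), (41, 42, 41), (31, 32, 31), (25, 24, 23), (23, 23, 23), (14, 13, 13), (16, 17, 15), (64, 61, 55), (180, 177, 157)]
214 [(23, 23, 22), (24, 24, 23), (32, 32, 32), (48, 31, 23), (54, 24, 10), (52, 22, 8), (53, 25, 11), (53, 25, 12), (54, 28, 13), (54, 29, 16), (54, 28, 15), (53, 26, 13), (52, 29, 16), (51, 25, 14), (52, 27, 16), (49, 26, 14), (61, 46, 36), (54, 41, 33), (26, 20, 17), (16, 16, 15), (10, 8, 10), (9, 9, 8), (14, 12, 12), (22, 19, 19), (21, 19, 18), (22, 20, 19), (23, 20, 19), (24, 23, 21), (188, 192, 184)]
```

Request:
apply_moves(
  commands=[
    [0, 0, -0.08, 0.02, -0.04, 0, 0],
    [0, 0, -0.16, 0.04, -0.08, 0, 0],
    [0, 0, -0.24, 0.06, -0.12, 0, 0],
    [0, 0, -0.32, 0.08, -0.16, 0, 0],
    [0, 0, -0.4, 0.1, -0.2, 0, 0],
  ],
)

```text
time: 2.0
tool_pos: [0.2941, 0.3133, 0.2057]
ee_rot: [3.141, 0.0, 2.379]
wrist_force: [1.6, 1.4, 1.2]
width: 0.0577
finger_force: 0.0
```

Request:
apply_moves(
  commands=[
    [0, 0, -0.08, 0.02, -0.04, 0, 0],
    [0, 0, -0.16, 0.04, -0.08, 0, 0],
    [0, 0, -0.24, 0.06, -0.12, 0, 0],
    [0, 0, -0.32, 0.08, -0.16, 0, 0],
    [0, 0, -0.4, 0.1, -0.2, 0, 0],
  ],
)

```text
time: 2.5
tool_pos: [0.3942, 0.1131, 0.2059]
ee_rot: [3.14, 0.0, 1.979]
wrist_force: [1.0, 1.2, 0.7]
width: 0.0172
finger_force: 0.0
```

Request:
apply_moves(
  commands=[
    [0, 0, -0.08, 0.02, -0.04, 0, 0],
    [0, 0, -0.16, 0.04, -0.08, 0, 0],
    [0, 0, -0.24, 0.06, -0.12, 0, 0],
    [0, 0, -0.32, 0.08, -0.16, 0, 0],
    [0, 0, -0.4, 0.1, -0.2, 0, 0],
  ],
)

```text
time: 3.0
tool_pos: [0.4942, -0.0871, 0.2057]
ee_rot: [3.141, -0.0, 1.578]
wrist_force: [-0.0, 0.0, 1.9]
width: 0.0004
finger_force: 0.0
```

Request:
apply_moves(
  commands=[
    [0, 0, -0.09, 0.024, -0.044, -0.02, 0],
    [0, 0, -0.18, 0.048, -0.088, -0.05, 0],
    [0, 0, -0.28, 0.071, -0.132, -0.08, 0],
    [0, 0, -0.28, 0.071, -0.132, -0.11, 0],
    [0, 0, -0.28, 0.071, -0.132, -0.115, 0],
  ],
)

```text
time: 3.5
tool_pos: [0.5617, -0.218, 0.0836]
ee_rot: [-3.131, -0.002, 1.299]
wrist_force: [-0.4, 0.9, -1.3]
width: 0.0004
finger_force: 0.0
```

Request:
apply_moves(
  commands=[
    [0, 0, 0, 0.001, 0, -0.005, 0],
    [0, 0, 0, 0.002, 0, -0.01, 0],
    [0, 0, 0, 0.002, 0, -0.015, 0],
    [0, 0, 0, 0.002, 0, -0.02, 0],
    [0, 0, 0, 0.002, 0, -0.02, 0],
  ],
)

```text
time: 4.0
tool_pos: [0.5666, -0.2165, 0.0708]
ee_rot: [3.141, 0.0, 1.303]
wrist_force: [0.2, -0.6, -0.2]
width: 0.0003
finger_force: 0.0
```

```bash
python3 - <<'E'
from h import *
np.set_printoptions(precision=4,suppress=True)
o=get_obs();print({k:o[k] for k in('time','joint_positions','tool_pos','ee_rot','wrist_force')})
a=snap('side')['pixels'][200:290,240:360];b=snap('top')['pixels'][180:270,410:500]
cv2.imwrite('pics/k1.png',cv2.cvtColor(np.hstack([cv2.resize(a,(440,330)),cv2.resize(b,(330,330))]),cv2.COLOR_RGB2BGR))
E
```

```text
{'time': 4.0, 'joint_positions': array([-0.4585,  0.2726,  1.4261,  0.    ,  1.4426, -0.1904]), 'tool_pos': array([ 0.5666, -0.2165,  0.0708]), 'ee_rot': array([3.1412, 0.    , 1.3027]), 'wrist_force': array([ 0.1784, -0.5977, -0.1988])}
```

View pics/k1.png

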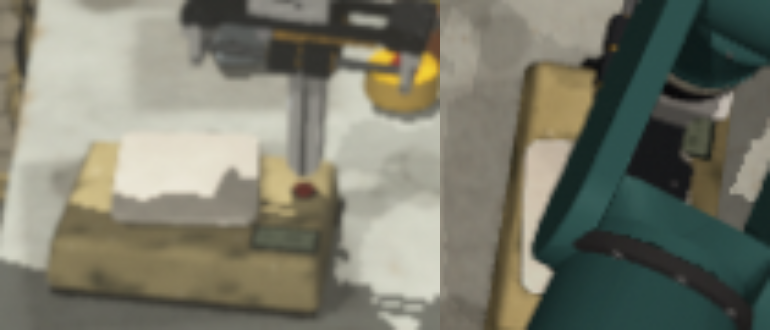

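The fingertips stand right over the red key (side crop (304,190)); descending.

Request:
apply_moves(
  commands=[
    [0, 0, 0, 0, 0, -0.003, 0],
    [0, 0, 0, 0, 0, -0.006, 0],
    [0, 0, 0, 0, 0, -0.009, 0],
    [0, 0, 0, 0, 0, -0.011, 0],
    [0, 0, 0, 0, 0, -0.012, 0],
  ],
)

```text
time: 4.6
tool_pos: [0.5664, -0.2171, 0.058]
ee_rot: [-3.141, -0.0, 1.302]
wrist_force: [0.0, 0.4, 0.6]
width: 0.0005
finger_force: 0.0
```

Request:
apply_moves(
  commands=[
    [0, 0, 0, 0, 0, -0.0005, 0],
    [0, 0, 0, 0, 0, -0.001, 0],
    [0, 0, 0, 0, 0, -0.0015, 0],
    [0, 0, 0, 0, 0, -0.002, 0],
    [0, 0, 0, 0, 0, -0.002, 0],
  ],
)

```text
time: 5.1
tool_pos: [0.5666, -0.2172, 0.057]
ee_rot: [3.141, 0.0, 1.302]
wrist_force: [-1.1, 1.3, 2.3]
width: 0.0003
finger_force: 1.5
```

Contact; pressing on in small steps.

Request:
apply_moves(
  commands=[
    [0, 0, 0, 0, 0, -0.0005, 0],
    [0, 0, 0, 0, 0, -0.001, 0],
    [0, 0, 0, 0, 0, -0.0015, 0],
    [0, 0, 0, 0, 0, -0.002, 0],
    [0, 0, 0, 0, 0, -0.002, 0],
  ],
)

```text
time: 5.6
tool_pos: [0.5666, -0.2172, 0.0556]
ee_rot: [3.141, 0.0, 1.302]
wrist_force: [-3.2, 1.5, 7.2]
width: 0.0004
finger_force: 3.6
```

Request:
apply_moves(
  commands=[
    [0, 0, 0, 0, 0, -0.0005, 0],
    [0, 0, 0, 0, 0, -0.001, 0],
    [0, 0, 0, 0, 0, -0.0015, 0],
    [0, 0, 0, 0, 0, -0.0015, 0],
    [0, 0, 0, 0, 0, -0.0015, 0],
  ],
)

```text
time: 6.1
tool_pos: [0.5667, -0.2172, 0.0553]
ee_rot: [3.141, 0.0, 1.302]
wrist_force: [-3.8, 2.2, 10.8]
width: 0.0006
finger_force: 5.5
```

Request:
apply_moves(
  commands=[
    [0, 0, 0, 0, 0, 0, 0],
    [0, 0, 0, 0, 0, 0, 0],
    [0, 0, 0, 0, 0, 0.02, 0],
    [0, 0, 0, 0, 0, 0.06, 0],
    [0, 0, 0, 0, 0, 0.1, 0],
  ],
)

```text
time: 6.6
tool_pos: [0.5663, -0.2169, 0.1524]
ee_rot: [-3.14, -0.001, 1.302]
wrist_force: [1.2, -0.7, 0.2]
width: 0.0001
finger_force: 0.0
```

```bash
python3 - <<'E'
from h import *
np.set_printoptions(precision=4,suppress=True)
o=get_obs();print({k:o[k] for k in('time','joint_positions','tool_pos','ee_rot')})
E
```

```text
{'time': 6.6, 'joint_positions': array([-0.4594,  0.2294,  1.3138,  0.0002,  1.6005, -0.1904]), 'tool_pos': array([ 0.5663, -0.2169,  0.1524]), 'ee_rot': array([-3.1396, -0.0006,  1.3018])}
```

Request:
apply_moves(
  commands=[
    [0, 0, 0.03, -0.002, 0.03, 0.03, 0],
    [0, 0, 0.06, -0.004, 0.065, 0.05, 80],
    [0, 0, 0.1, -0.008, 0.11, 0.05, 80],
    [0, 0, 0.14, -0.011, 0.155, 0.05, 80],
    [0, 0, 0.18, -0.014, 0.2, 0.05, 80],
  ],
)

```text
time: 7.1
tool_pos: [0.5529, -0.0157, 0.2028]
ee_rot: [3.14, -0.0, 1.483]
wrist_force: [0.3, 0.3, -0.1]
width: 0.0289
finger_force: 0.0
```

Request:
apply_moves(
  commands=[
    [-0.1, 0, 0.04, -0.003, 0.045, 0, 80],
    [-0.2, 0, 0.08, -0.006, 0.09, 0, 80],
    [-0.3, 0, 0.12, -0.009, 0.135, 0, 80],
    [-0.4, 0, 0.16, -0.012, 0.17, 0, 80],
    [-0.4, 0, 0.16, -0.012, 0.17, 0, 80],
  ],
)

```text
time: 7.6
tool_pos: [0.539, 0.1608, 0.1996]
ee_rot: [-3.14, 0.399, 1.659]
wrist_force: [0.5, 0.3, -0.6]
width: 0.0691
finger_force: 0.0
```

```bash
python3 - <<'E'
from h import *
np.set_printoptions(precision=4,suppress=True)
o=get_obs();print({k:o[k] for k in('time','joint_positions','tool_pos','ee_rot')})
E
```

```text
{'time': 7.6, 'joint_positions': array([ 0.4185,  0.2182,  1.288 , -0.3829,  1.7585,  0.2821]), 'tool_pos': array([0.539 , 0.1608, 0.1996]), 'ee_rot': array([-3.1403,  0.3991,  1.6586])}
```

```bash
cat > kin.py <<'E'
import numpy as np
from scipy.spatial.transform import Rotation as R
from scipy.optimize import least_squares
lo=np.array([-3.1,-.76,.27,-1.08,.17,-2.57]);hi=np.array([3.1,2.03,2.55,4.22,2.65,2.57])
def fk(q,p):
    a1,d,h,L2,e,L3,Lt=p
    A=R.from_euler('z',q[0]);B=A*R.from_euler('y',q[1]);C=A*R.from_euler('y',q[1]+q[2]);D=C*R.from_euler('ZYZ',[q[3],q[4],q[5]+np.pi/2])
    return A.apply([a1,d,h])+B.apply([0,0,L2])+C.apply([e,0,L3])+D.apply([0,0,Lt]),D
data=[([1.1079,.0872,1.3707,0,1.6836,-.1031],[.1937,.5148,.2055],[3.1415,0,2.7818]),
([-.4585,.2726,1.4261,0,1.4426,-.1904],[.5666,-.2165,.0708],[3.1412,0,1.3027]),
([-.4594,.2294,1.3138,.0002,1.6005,-.1904],[.5663,-.2169,.1524],[-3.1396,-.0006,1.3018]),
([.4185,.2182,1.288,-.3829,1.7585,.2821],[.539,.1608,.1996],[-3.1403,.3991,1.6586])]
def fit(extra=[]):
    D=data+extra
    s=least_squares(lambda p:np.r_[np.concatenate([fk(q,p)[0]-x for q,x,_ in D]),1e-3*(p-[0,.05,.4,.4,0,.4,.25])],[0,.05,.4,.4,0,.4,.25])
    return s.x,s.fun,max((fk(q,s.x)[1].inv()*R.from_euler('xyz',e)).magnitude() for q,_,e in D)
def ik(pos,rot,p,q0):
    f=lambda q:np.r_[(fk(q,p)[0]-pos)*5,(fk(q,p)[1].inv()*rot).as_rotvec()]
    s=least_squares(f,np.clip(q0,lo+1e-3,hi-1e-3),bounds=(lo,hi));return s.x,np.abs(s.fun).max()
E
python3 - <<'E'
from kin import *
np.set_printoptions(precision=3,suppress=True)
p,f,er=fit();print('params',p,'poserr mm',np.abs(f[:12]).max()*1e3,'rot',er)
pan=np.array([.479,-.217,.0665]);g=np.array([.5397,.171,.062]);rng=np.random.default_rng(0)
bz=np.array([.078,-.997,0])
seeds=[rng.uniform(lo,hi) for _ in range(25)]
def best(pos,rot,s):
    out=[];
    for q0 in s:
        q,e=ik(pos,rot,p,q0)
        if e<1e-3 and min((q-lo).min(),(hi-q).min())>.05: out.append(q)
    return out
for a in np.radians([0,20,40,60]):
    # grasp
    z=-np.array([0,0,1])*np.cos(a)-bz*np.sin(a); y=np.array([.997,.078,0])
    for sg in(1,-1):
        Rg=R.from_matrix(np.c_[np.cross(sg*y,z),sg*y,z]);G=best(g+.0188*z,Rg,[np.array([.4,.2,1.3,k,1.6,j]) for k in(0,1.5,3)for j in(-2,.2,2)])
        print('alpha',np.degrees(a),'sg',sg,'grasp',len(G),G[0] if G else '')
        if not G: continue
        for psi in np.radians(np.arange(-180,180,20)):
            zz=np.array([np.cos(a)*np.cos(psi),np.cos(a)*np.sin(psi),-np.sin(a)]);yy=sg*np.array([-np.sin(psi),np.cos(psi),0])
            Rp=R.from_matrix(np.c_[np.cross(yy,zz),yy,zz]);Q=best(pan+[0,0,.042]+.0188*zz,Rp,seeds)
            if Q:
                q=min(Q,key=lambda q:np.abs(q-G[0]).max());print('   psi',round(np.degrees(psi)),q,'margin',min((q-lo).min(),(hi-q).min()).round(2))
E
```

```text
params [0.    0.057 0.153 0.449 0.101 0.5   0.351] poserr mm 0.053314506508334025 rot 0.00011902433374527526
alpha 0.0 sg 1 grasp 8 [0.207 0.21  1.561 0.    1.371 0.129]
   psi -160 [-0.201  0.992  0.984 -0.999  2.471  0.687] margin 0.08
   psi -40 [-0.271  0.156  2.493  3.619  1.126  1.352] margin 0.06
   psi 0 [-1.193  0.211  2.409  1.903  1.386  2.062] margin 0.14
   psi 20 [-1.256  0.357  2.164  1.543  1.591  2.192] margin 0.38
   psi 40 [-1.206  0.509  1.891  1.321  1.794  2.284] margin 0.29
   psi 60 [-1.111  0.657  1.616  1.165  2.007  2.348] margin 0.22
   psi 80 [-0.994  0.799  1.349  1.042  2.23   2.379] margin 0.19
   psi 100 [-0.866  0.928  1.105  0.92   2.453  2.363] margin 0.2
alpha 0.0 sg -1 grasp 0 
alpha 20.0 sg 1 grasp 9 [ 0.002  0.198  1.618  0.356  1.366 -0.156]
   psi -180 [-0.337  0.904  0.889 -0.531  2.481  1.018] margin 0.17
   psi -160 [-0.215  0.816  1.042 -0.737  2.298  0.815] margin 0.34
   psi -140 [-0.102  0.694  1.25  -0.88   2.077  0.702] margin 0.2
   psi -120 [-0.006  0.546  1.49  -1.008  1.836  0.636] margin 0.07
   psi 40 [-1.167  0.272  1.894  1.1
[... 2888 characters left out ...]
.002 -0.155  0.877  1.88 ] margin 0.52
   psi -20 [-0.618 -0.263  2.018  0.172  0.886  1.227] margin 0.5
   psi 0 [-0.755 -0.211  1.977  0.415  1.018  0.66 ] margin 0.55
   psi 20 [-0.837 -0.107  1.889  0.521  1.197  0.231] margin 0.65
   psi 40 [-0.862  0.018  1.769  0.534  1.378 -0.101] margin 0.78
   psi 60 [-0.845  0.143  1.634  0.494  1.547 -0.379] margin 0.9
   psi 80 [-0.798  0.257  1.5    0.422  1.698 -0.636] margin 0.95
   psi 100 [-0.732  0.351  1.379  0.324  1.825 -0.891] margin 0.82
   psi 120 [-0.655  0.421  1.284  0.205  1.92  -1.156] margin 0.73
   psi 140 [-0.573  0.462  1.226  0.068  1.973 -1.436] margin 0.68
   psi 160 [-0.489  0.471  1.213 -0.076  1.975 -1.722] margin 0.67
```

```bash
cat >> kin.py <<'E'
def graspR(a,be=np.radians(4.5)):
    bz=np.array([np.sin(be),-np.cos(be),0]);z=-np.array([0,0,1])*np.cos(a)-bz*np.sin(a);y=np.array([np.cos(be),np.sin(be),0])
    return R.from_matrix(np.c_[np.cross(y,z),y,z]),z
def placeR(a,psi):
    z=np.array([np.cos(a)*np.cos(psi),np.cos(a)*np.sin(psi),-np.sin(a)]);y=np.array([-np.sin(psi),np.cos(psi),0])
    return R.from_matrix(np.c_[np.cross(y,z),y,z]),z
P=fit()[0]
E
python3 - <<'E'
from kin import *
from bench import *
np.set_printoptions(precision=4,suppress=True)
o=get_obs();R0=R.from_euler('xyz',o['ee_rot']);a=np.radians(50)
Rg,z=graspR(a);g=np.array([.5403,.171,.063]);t=g+.0188*z
print('grasp tcp',t,'delta to +80mm',t+[0,0,.08]-o['tool_pos'],'turn',(Rg*R0.inv()).as_rotvec())
q,e=ik(t,Rg,P,[-.2,.35,1.65,.8,1.5,-.5]);print(q,e)
for psi in(-90,-110,-130):
    Rp,zz=placeR(a,np.radians(psi));tp=np.array([.479,-.217,.1085])+.0188*zz
    q2,e=ik(tp,Rp,P,[-.2,.3,1.6,-.6,1.5,.2]);print(psi,q2,e,'turn',(Rp*Rg.inv()).as_rotvec(),'shift',tp-t)
E
```

```text
grasp tcp [0.5392 0.1854 0.0509] delta to +80mm [ 0.0002  0.0245 -0.0687] turn [ 1.2675  0.1043 -0.0083]
[-0.2462  0.3423  1.6573  0.8136  1.5258 -0.53  ] 8.850087329648206e-12
-90 [-0.1261  0.0555  1.8029 -0.7306  1.2716  0.0942] 1.7894408177454576e-11 turn [-1.5699 -0.0617 -0.0617] shift [-0.0602 -0.4144  0.0432]
-110 [-0.1327  0.2104  1.6276 -0.6807  1.5016  0.3354] 1.193102006080693e-09 turn [-1.5662  0.2132 -0.3354] shift [-0.0643 -0.4137  0.0432]
-130 [-0.1784  0.346   1.4556 -0.5981  1.7067  0.5495] 3.261910741514384e-10 turn [-1.5272  0.4889 -0.6072] shift [-0.0679 -0.4116  0.0432]
```

Request:
apply_moves(
  commands=[
    [0.14, 0.0115, 0, 0, 0.005, 0, 80],
    [0.28, 0.023, 0, 0, 0.01, 0, 80],
    [0.42, 0.0345, 0, 0, 0.015, 0, 80],
    [0.56, 0.046, -0.002, 0, 0.02, 0, 80],
    [0.7, 0.0575, -0.004, 0, 0.0245, 0, 80],
  ],
)

```text
time: 8.1
tool_pos: [0.5419, 0.1766, 0.2045]
ee_rot: [3.141, -0.309, 1.639]
wrist_force: [0.5, 0.7, 0.1]
width: 0.0754
finger_force: 0.0
```

Request:
apply_moves(
  commands=[
    [0.14, 0.0115, 0, 0, 0, -0.01, 80],
    [0.28, 0.023, -0.001, 0, 0, -0.02, 80],
    [0.42, 0.0345, -0.002, 0, 0, -0.03, 80],
    [0.5675, 0.047, -0.004, 0, 0, -0.04, 80],
    [0.5675, 0.047, -0.004, 0, 0, -0.04, 80],
  ],
)

```text
time: 8.6
tool_pos: [0.5393, 0.1737, 0.1567]
ee_rot: [-3.105, -0.874, 1.605]
wrist_force: [0.3, -0.3, -0.7]
width: 0.0752
finger_force: 0.0
```

```bash
python3 - <<'E'
from h import *
from kin import *
np.set_printoptions(precision=4,suppress=True)
o=get_obs();R0=R.from_euler('xyz',o['ee_rot']);Rg,z=graspR(np.radians(50));t=np.array([.5403,.171,.063])+.0188*z
print(o['time'],o['tool_pos'],'shift',t-o['tool_pos'],'turn',(Rg*R0.inv()).as_rotvec(),'width',o['width'])
a=snap('side')['pixels'][110:230,250:410];b=snap('top')['pixels'][160:260,240:360]
cv2.imwrite('pics/g1.png',cv2.cvtColor(np.hstack([cv2.resize(a,(400,300)),cv2.resize(b,(360,300))]),cv2.COLOR_RGB2BGR))
E
```

```text
8.6 [0.5393 0.1737 0.1567] shift [-0.0002  0.0117 -0.1058] turn [ 0.0001 -0.0236  0.0161] width 0.07515105886586501
```

View pics/g1.png

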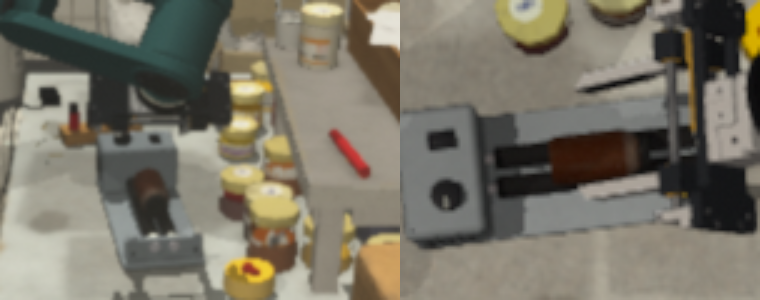

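Request:
apply_moves(
  commands=[
    [0, -0.012, 0.008, 0, 0, 0, 80],
    [0, -0.012, 0.008, 0, 0, -0.02, 80],
    [0, -0.012, 0.008, 0, 0, -0.04, 80],
    [0, -0.012, 0.008, 0, 0, -0.05, 80],
    [0, -0.012, 0.008, 0, 0, -0.05, 80],
  ],
)

```text
time: 9.2
tool_pos: [0.5389, 0.1781, 0.1103]
ee_rot: [-3.134, -0.872, 1.645]
wrist_force: [-0.8, 0.8, 0.9]
width: 0.0751
finger_force: 0.0
```

```bash
python3 - <<'E'
from h import *
from kin import *
np.set_printoptions(precision=4,suppress=True)
o=get_obs();R0=R.from_euler('xyz',o['ee_rot']);Rg,z=graspR(np.radians(50));t=np.array([.5403,.171,.063])+.0188*z
print(o['time'],o['tool_pos'],'shift',t-o['tool_pos'],'turn',(Rg*R0.inv()).as_rotvec(),'width',o['width'])
E
```

```text
9.2 [0.5389 0.1781 0.1103] shift [ 0.0003  0.0072 -0.0594] turn [ 0.0007 -0.0047 -0.001 ] width 0.07509942059535597
```

Request:
apply_moves(
  commands=[
    [0, 0, 0, 0, 0.003, -0.015, 80],
    [0, 0, 0, 0, 0.007, -0.03, 80],
    [0, 0, 0, 0, 0.007, -0.045, 80],
    [0, 0, 0, 0, 0.007, -0.058, 80],
    [0, 0, 0, 0, 0.007, -0.058, 80],
  ],
)

```text
time: 9.7
tool_pos: [0.5391, 0.1845, 0.0523]
ee_rot: [-3.135, -0.872, 1.644]
wrist_force: [-0.8, 0.5, 0.7]
width: 0.0748
finger_force: 0.0
```

```bash
python3 - <<'E'
from h import *
from kin import *
np.set_printoptions(precision=4,suppress=True)
o=get_obs();R0=R.from_euler('xyz',o['ee_rot']);Rg,z=graspR(np.radians(50));t=np.array([.5403,.171,.063])+.0188*z
print(o['time'],o['tool_pos'],'shift',t-o['tool_pos'],'turn',(Rg*R0.inv()).as_rotvec(),'F',o['wrist_force'])
a=snap('side')['pixels'][130:230,250:370];b=snap('top')['pixels'][160:260,240:360]
cv2.imwrite('pics/g2.png',cv2.cvtColor(np.hstack([cv2.resize(a,(400,333)),cv2.resize(b,(400,333))]),cv2.COLOR_RGB2BGR))
E
```

```text
9.7 [0.5391 0.1845 0.0523] shift [ 0.0001  0.0009 -0.0014] turn [ 0.0008 -0.0045  0.    ] F [-0.7944  0.5248  0.7431]
```

View pics/g2.png

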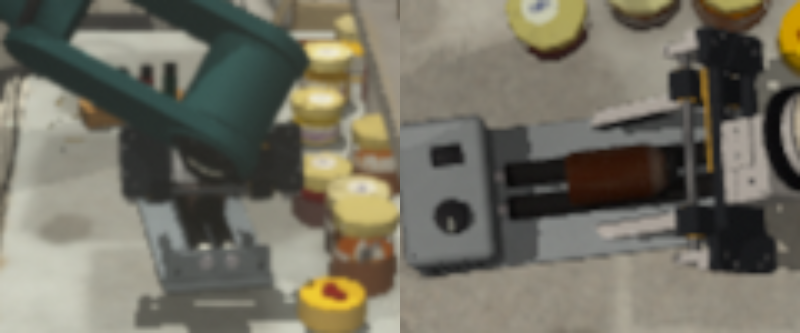

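The fingers straddle the bottle evenly (finger tips at crop (596,118) and (598,230), bottle centred at row 176). Closing.

Request:
apply_moves(
  commands=[
    [0, 0, 0, 0, 0, 0, 0],
    [0, 0, 0, 0, 0, 0, 0],
    [0, 0, 0, 0, 0, 0, 0],
    [0, 0, 0, 0, 0, 0, 0],
    [0, 0, 0, 0, 0, 0, 0],
  ],
)

```text
time: 10.3
tool_pos: [0.5406, 0.1844, 0.0554]
ee_rot: [3.14, -0.872, 1.651]
wrist_force: [-1.0, -1.0, 1.6]
width: 0.0416
finger_force: 29.2
```

Request:
apply_moves(
  commands=[
    [0, 0, 0, 0, 0, 0, 0],
    [0, 0, 0, 0, 0, 0, 0],
    [0, 0, 0, 0, 0, 0.002, 0],
    [0, 0, 0, 0, 0, 0.006, 0],
    [0, 0, 0, 0, 0, 0.01, 0],
  ],
)

```text
time: 10.8
tool_pos: [0.5405, 0.1843, 0.0649]
ee_rot: [-3.142, -0.871, 1.649]
wrist_force: [-0.2, -0.7, -0.8]
width: 0.0414
finger_force: 29.1
```

Request:
apply_moves(
  commands=[
    [0, 0, 0, 0, 0, 0.03, 0],
    [0, 0, 0, 0, 0, 0.06, 0],
    [0, 0, 0, 0, 0, 0.1, 0],
    [0, 0, 0, 0, 0, 0.13, 0],
    [0, 0, 0, 0, 0, 0.15, 0],
  ],
)

```text
time: 11.3
tool_pos: [0.5412, 0.1842, 0.2179]
ee_rot: [3.135, -0.87, 1.654]
wrist_force: [0.1, 0.5, -1.0]
width: 0.0417
finger_force: 29.1
```

```bash
python3 - <<'E'
from h import *
from kin import *
np.set_printoptions(precision=4,suppress=True)
o=get_obs();R0=R.from_euler('xyz',o['ee_rot']);Rp,zz=placeR(np.radians(50),np.radians(-110))
pan=np.array([.479,-.217,.0665])
t=pan+[0,0,.042+.04]+.0188*zz
print(o['time'],o['tool_pos'],o['wrist_force'],'shift',t-o['tool_pos'],'turn',(Rp*R0.inv()).as_rotvec())
rv=(Rp*R0.inv()).as_rotvec();q=o['joint_positions']
for k in np.linspace(0,1,9):
    q,e=ik(o['tool_pos']+k*(t-o['tool_pos']),R.from_rotvec(rv*k)*R0,P,q);print(q,e)
E
```

```text
11.3 [0.5412 0.1842 0.2179] [ 0.1126  0.5143 -1.0307] shift [-0.0664 -0.4126 -0.0838] turn [-1.5635  0.2162 -0.3391]
[-0.2469  0.1735  1.499   0.828   1.7467 -0.2945] 1.0935696792557789e-14
[-0.258   0.1275  1.4766  0.6459  1.7506 -0.2301] 7.464140416857388e-12
[-0.2532  0.0951  1.459   0.4603  1.7475 -0.1739] 3.904684908739853e-11
[-0.2358  0.075   1.4513  0.2714  1.7346 -0.1206] 1.5567516720160765e-10
[-0.2102  0.0664  1.4564  0.0803  1.7112 -0.0646] 5.205064972785278e-10
[-0.1817  0.0698  1.475  -0.1113  1.6787 -0.0002] 1.606549471580565e-09
[-0.1558  0.0868  1.5057 -0.3019  1.6401  0.0773] 4.433874198350729e-09
[-0.1379  0.12    1.5446 -0.491   1.5998  0.1717] 9.71445146547012e-16
[-0.1327  0.1725  1.5862 -0.6787  1.5633  0.2856] 2.248201624865942e-14
```

Request:
apply_moves(
  commands=[
    [-0.1042, 0.0144, -0.0226, -0.0044, -0.0275, 0, 0],
    [-0.2084, 0.0288, -0.0452, -0.0088, -0.055, 0, 0],
    [-0.3126, 0.0432, -0.0678, -0.0132, -0.0825, 0, 0],
    [-0.4168, 0.0576, -0.0904, -0.0176, -0.11, 0, 0],
    [-0.521, 0.072, -0.113, -0.022, -0.1375, 0, 0],
  ],
)

```text
time: 11.8
tool_pos: [0.5183, 0.0455, 0.2151]
ee_rot: [-3.058, -0.346, 1.482]
wrist_force: [0.0, 0.5, -0.7]
width: 0.0416
finger_force: 29.2
```

Request:
apply_moves(
  commands=[
    [-0.1042, 0.0144, -0.0226, -0.0044, -0.0275, 0, 0],
    [-0.2084, 0.0288, -0.0452, -0.0088, -0.055, 0, 0],
    [-0.3126, 0.0432, -0.0678, -0.0132, -0.0825, 0, 0],
    [-0.4168, 0.0576, -0.0904, -0.0176, -0.11, 0, 0],
    [-0.521, 0.072, -0.113, -0.022, -0.1375, 0, 0],
  ],
)

```text
time: 12.3
tool_pos: [0.4964, -0.0915, 0.2151]
ee_rot: [-3.062, 0.179, 1.368]
wrist_force: [-0.4, -0.4, -1.5]
width: 0.0416
finger_force: 29.2
```

Request:
apply_moves(
  commands=[
    [-0.1042, 0.0144, -0.0226, -0.0044, -0.0275, 0, 0],
    [-0.2084, 0.0288, -0.0452, -0.0088, -0.055, 0, 0],
    [-0.3126, 0.0432, -0.0678, -0.0132, -0.0825, 0, 0],
    [-0.4168, 0.0576, -0.0904, -0.0176, -0.11, 0, 0],
    [-0.521, 0.072, -0.113, -0.022, -0.1375, 0, 0],
  ],
)

```text
time: 12.8
tool_pos: [0.4745, -0.2286, 0.2147]
ee_rot: [3.141, 0.699, 1.217]
wrist_force: [-0.0, 0.1, -1.9]
width: 0.042
finger_force: 29.2
```

Request:
apply_moves(
  commands=[
    [0, 0, 0, 0, 0, 0, 0],
    [0, 0, 0, 0, 0, 0, 0],
    [0, 0, 0, 0, 0, 0, 0],
    [0, 0, 0, 0, 0, 0, 0],
    [0, 0, 0, 0, 0, 0, 0],
  ],
)

```text
time: 13.3
tool_pos: [0.475, -0.228, 0.2158]
ee_rot: [3.139, 0.695, 1.217]
wrist_force: [0.4, -0.6, -1.0]
width: 0.0415
finger_force: 29.2
```

```bash
cat > chk.py <<'E'
from h import *
from kin import *
import sys
np.set_printoptions(precision=4,suppress=True)
o=get_obs();R0=R.from_euler('xyz',o['ee_rot']);Rp,zz=placeR(np.radians(50),np.radians(-110))
print(o['time'],o['tool_pos'],'F',o['wrist_force'],'turn left',(Rp*R0.inv()).as_rotvec())
S={c:snap(c) for c in('side','top')}
grip=o['tool_pos']-.0188*R0.apply([0,0,1]);print('grip pt',grip,'base expected',grip-[0,0,.042],'proj',proj(S['side'],grip-[0,0,.042]))
for q in('bottle','balance_pan'):
    pp={}
    for c in S:
        r=place_of(c,q)
        if r: pp[c]=r[0]['pixel'];print(q,c,round(r[0]['score'],2),np.round(pp[c],1))
    if len(pp)==2: print('  tri',*tri(S['side'],pp['side'],S['top'],pp['top']))
a=S['side']['pixels'][180:300,230:370];b=S['top']['pixels'][180:300,390:510]
cv2.imwrite('pics/'+sys.argv[1],cv2.cvtColor(np.hstack([cv2.resize(a,(420,360)),cv2.resize(b,(360,360))]),cv2.COLOR_RGB2BGR))
E
python3 chk.py p1.png
```

```text
13.3 [ 0.475  -0.228   0.2158] F [ 0.3745 -0.5618 -1.0307] turn left [-0.002   0.0025  0.0036]
grip pt [ 0.4791 -0.2167  0.2302] base expected [ 0.4791 -0.2167  0.1882] proj [[290.4933 209.2378]]
bottle side 0.68 [292.3 206.7]
bottle top 0.86 [472.5 234.4]
  tri [ 0.48   -0.2197  0.197 ] 0.0080022500988448
balance_pan side 0.94 [290.5 245.3]
balance_pan top 0.96 [456.9 239.9]
  tri [ 0.477  -0.2151  0.0736] 0.0034071974924504097
```

View pics/p1.png

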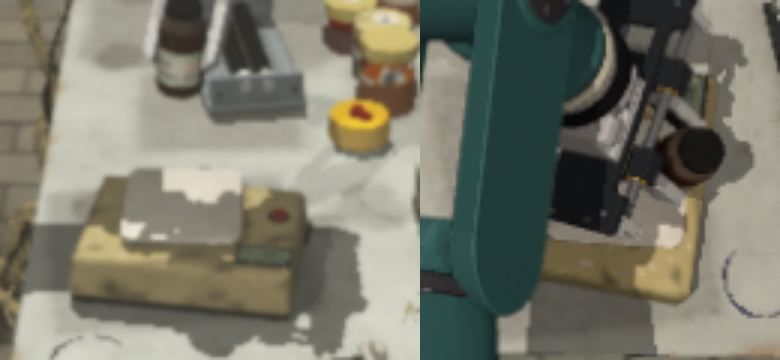

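```bash
python3 - <<'E'
from h import *
np.set_printoptions(precision=4,suppress=True)
S={c:snap(c) for c in('side','top')}
for c,box,thr in(('top',(428,208,484,272),165),('side',(266,230,314,266),165)):
    p=cv2.cvtColor(cv2.imread(f'pics/{c}0.png'),cv2.COLOR_BGR2RGB).astype(int);x0,y0,x1,y1=box
    sub=p[y0:y1,x0:x1]; print(c,'row mid',[tuple(map(int,v)) for v in sub[sub.shape[0]//2,::4]])
    m=((sub.min(2)>150)&(sub.max(2)-sub.min(2)<45)).astype(np.uint8)
    n,l,st,ce=cv2.connectedComponentsWithStats(m,connectivity=4);i=1+np.argmax(st[1:,4])
    cs=cv2.findContours((l==i).astype(np.uint8),0,cv2.CHAIN_APPROX_NONE)[0][0][:,0]+[x0,y0]
    P=np.array([atz(S[c],q,.0665)[:2] for q in cs.astype(float)])*1000
    print(c,st[i],ce[i]+[x0,y0],atz(S[c],ce[i]+[x0,y0],.0665),cv2.minAreaRect(P.astype(np.float32)))
E
```

```text
top row mid [(75, 66, 43), (136, 127, 108), (187, 176, 158), (187, 174, 155), (187, 174, 156), (187, 174, 157), (184, 171, 153), (187, 174, 156), (184, 171, 154), (182, 170, 151), (178, 165, 148), (177, 164, 147), (180, 166, 149), (133, 118, 79)]
top [   5   13   43   41 1069] [449.7194 245.8148] [ 0.4606 -0.1983  0.0665] ((472.78265380859375, -209.41587829589844), (107.54438018798828, 100.17491912841797), 89.36404418945312)
side row mid [(184, 168, 122), (180, 165, 122), (220, 213, 195), (217, 210, 193), (214, 207, 190), (218, 211, 193), (221, 212, 195), (216, 209, 191), (213, 205, 188), (208, 201, 184), (207, 199, 183), (158, 151, 133)]
side [   0    0   48   30 1243] [289.9879 243.815 ] [ 0.4771 -0.1962  0.0665] ((474.8395080566406, -196.3834228515625), (148.84515380859375, 137.26504516601562), 89.83305358886719)
```

```bash
python3 - <<'E'
from h import *
np.set_printoptions(precision=4,suppress=True)
S={c:snap(c) for c in('side','top')}
for c,box in(('top',(429,214,482,268)),('side',(266,232,314,264))):
    p=cv2.cvtColor(cv2.imread(f'pics/{c}0.png'),cv2.COLOR_BGR2RGB).astype(int);x0,y0,x1,y1=box
    sub=p[y0:y1,x0:x1]; m=((sub.min(2)>(125 if c=='top' else 160))&(sub.max(2)-sub.min(2)<40)).astype(np.uint8)
    m=cv2.morphologyEx(m,cv2.MORPH_OPEN,np.ones((3,3),np.uint8))
    n,l,st,ce=cv2.connectedComponentsWithStats(m,connectivity=4);i=1+np.argmax(st[1:,4])
    cs=cv2.findContours((l==i).astype(np.uint8),0,cv2.CHAIN_APPROX_NONE)[0][0][:,0]+[x0,y0]
    P=np.array([atz(S[c],q,.0665)[:2] for q in cs.astype(float)])*1000
    print(c,st[i],ce[i]+[x0,y0],atz(S[c],ce[i]+[x0,y0],.0665),cv2.minAreaRect(P.astype(np.float32)))
    if c=='top': print('\n'.join(''.join('.#'[v] for v in r) for r in m))
for r in(240,245,250,255):  # side rows: edges via R-B saturation
    s=S['side']['pixels']; 
q=[(272,236.7),(310,237.3),(310.3,259.5),(270.3,258.5)];C=np.array([atz(S['side'],x,.0665) for x in q]);print(C,C.mean(0))
E
```

```text
top [   3    4   46   45 1871] [455.     239.9401] [ 0.4759 -0.2121  0.0665] ((476.343017578125, -212.1265106201172), (115.4319839477539, 107.69254302978516), 87.4106674194336)
.....................................................
.....................................................
.....................................................
.....................................................
............###......................................
......########################.......................
.....#######################################.........
.....##########################################......
.....###########################################.....
.....############################################....
....#############################################....
....#############################################....
....#############################################....
....#############################################....
....#############################################....
....#############################################....
....#############################################....
....#
[... 1607 characters left out ...]
##.....
............................###################......
..........................................###........
.....................................................
.....................................................
.....................................................
.....................................................
.....................................................
side [   0    0   48   28 1136] [290.0757 244.9525] [ 0.4774 -0.202   0.0665] ((474.952392578125, -201.95816040039062), (137.66258239746094, 136.3536376953125), 89.81301879882812)
[[ 0.4254 -0.1587  0.0665]
 [ 0.5339 -0.1623  0.0665]
 [ 0.532  -0.2733  0.0665]
 [ 0.4254 -0.268   0.0665]] [ 0.4792 -0.2156  0.0665]
```

```bash
python3 - <<'E'
from h import *
np.set_printoptions(precision=4,suppress=True)
S={c:snap(c) for c in('side','top')}
b=np.array([.4772,-.2219,.187])
for c in S: print(c,'expected base/top',proj(S[c],[b,b+[0,0,.085]]), proj(S[c],[b+[0,.005,0],b+[0,.005,.085]]))
print('cap eye',atz(S['top'],(484,230),.272))
for c in S:
    r=masks_of(c,'bottle')[0];m=r['mask'];print(c,r['score'],r['extent'])
    ys,xs=np.nonzero(m);print([(y,int(xs[ys==y].min()),int(xs[ys==y].max())) for y in range(ys.min(),ys.max()+1,2)])
a=S['top']['pixels'][205:255,445:505];s=S['side']['pixels'][165:225,260:320]
cv2.imwrite('pics/p2.png',cv2.cvtColor(np.hstack([cv2.resize(s,(400,400),interpolation=cv2.INTER_NEAREST),cv2.resize(a,(400,400),interpolation=cv2.INTER_NEAREST)]),cv2.COLOR_RGB2BGR))
E
```

```text
side expected base/top [[289.7479 210.6032]
 [289.6255 181.6208]] [[289.768  209.6851]
 [289.6469 180.7737]]
top expected base/top [[472.155  234.3446]
 [483.3466 230.0184]] [[470.021  234.3029]
 [481.0526 229.9733]]
cap eye [ 0.4773 -0.2233  0.272 ]
side 0.86 [282.9, 175.8, 300.2, 214.3]
[(179, 287, 293), (181, 285, 296), (183, 284, 296), (185, 284, 296), (187, 283, 297), (189, 282, 298), (191, 282, 297), (193, 282, 297), (195, 281, 297), (197, 281, 296), (199, 281, 296), (201, 282, 295), (203, 282, 295), (205, 282, 297), (207, 282, 297), (209, 282, 296), (211, 283, 295), (213, 287, 291)]
top 0.85 [466.7, 223.1, 493.6, 243.1]
[(222, 481, 483), (224, 475, 488), (226, 471, 490), (228, 469, 490), (230, 469, 491), (232, 471, 490), (234, 471, 490), (236, 471, 489), (238, 472, 487), (240, 474, 484), (242, 476, 480)]
```

View pics/p2.png

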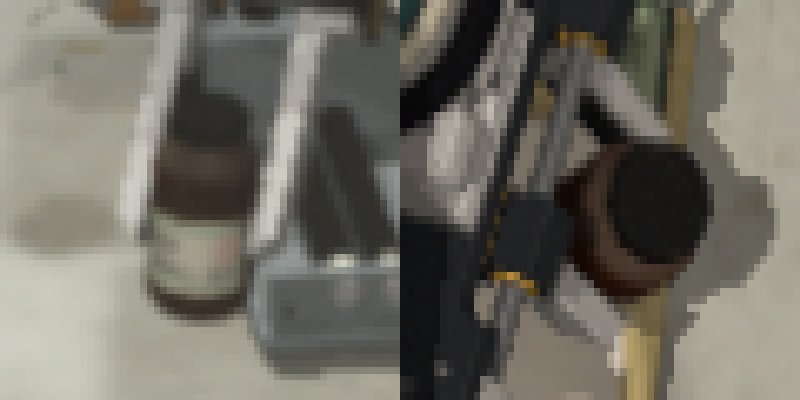

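```bash
python3 - <<'E'
from h import *
np.set_printoptions(precision=2,suppress=True)
s=snap('side');g=cv2.cvtColor(s['pixels'],cv2.COLOR_RGB2GRAY).astype(float);p=s['pixels'].astype(int)
for r in range(176,216):
    print(r,' '.join('%3d'%v for v in g[r,276:304]), (p[r,282:298,0]-p[r,282:298,2]).max())
# expected silhouette of upright bottle
b=np.array([.4772,-.2219,.187]);th=np.linspace(0,2*np.pi,60)
for h,rad in((5,21),(30,21),(58,21),(70,16),(83,16)):
    q=proj(s,np.c_[b[0]+rad/1e3*np.cos(th),b[1]+rad/1e3*np.sin(th),np.full(60,b[2]+h/1e3)]);print(h,q.min(0),q.max(0))
E
```

```text
176 139 139 139 138 139 143 166 173 169 160 110  57  49  48  66  85  88  89  91  91  90  90  90  89  89  93 124 156 10
177 138 138 139 139 139 143 160 169 167 147  93  48  43  45  65  82  86  88  89  89  90  90  90  90  90  93 135 163 12
178 139 140 141 142 143 147 161 168 166 131  75  44  42  44  57  69  73  75  80  86  89  90  90  90  89  92 140 167 11
179 142 142 142 143 145 169 176 171 164 120  63  44  43  45  46  48  50  53  60  72  83  88  89  89  89  94 143 167 10
180 144 143 143 143 149 182 185 170 156 106  55  45  44  44  45  44  45  45  47  52  67  81  88  89  90 106 148 170 9
181 150 151 151 151 156 182 183 168 139  88  51  45  44  44  44  44  43  44  44  45  52  71  85  88  88 120 166 183 11
182 159 158 160 160 173 190 183 167 127  71  47  44  45  45  45  45  45  44  45  44  45  63  82  88  87 141 187 199 11
183 159 160 160 162 179 189 179 165 119  61  43  43  45  44  44  44  44  44  43  42  45  67  84  89  97 165 199 203 10
184 161 161 160 156 177 182 172 160 111  56  42  41  42  43  43  42  42  43  41  39  45  71  87  91 117 175 200 200 9
185 160 160 159 157 181 190 176
[... 3131 characters left out ...]
 48  51  60  79  90 107 135 127 100  89  77  74 16
212 181 173 167 165 165 165 164 162 144 121 102  85  70  64  62  70  74  86 107 128 128 110 128 125 100  89  80  77 18
213 177 170 166 164 164 163 164 166 163 160 149 135 124 119 117 121 125 135 147 155 153 122 124 132 108  89  85  85 18
214 176 170 166 164 164 164 165 165 164 163 163 160 159 158 158 157 157 157 159 159 155 125 116 136 116  91  86  85 19
215 176 169 165 163 163 163 164 162 162 161 161 161 161 161 162 161 162 161 160 160 159 140 115 123 113  96  93  92 19
5 [281.76 205.15] [297.71 212.85]
30 [281.65 196.85] [297.75 204.39]
58 [281.54 187.39] [297.78 194.73]
70 [283.43 184.13] [295.86 189.65]
83 [283.38 179.63] [295.87 185.08]
```

```bash
python3 - <<'E'
from h import *
from scipy.spatial.transform import Rotation as R
np.set_printoptions(precision=2,suppress=True)
s=snap('top');g=s['pixels'].astype(int)
th=np.linspace(0,2*np.pi,72);c=np.array([.4772,-.2219,.230])
for rv in((0,0,0),(0,.05,0),(.05,.05,0),(-.05,.05,0)):
    print(rv)
    for h,rad in((0,21),(58,21),(85,16)):
        X=np.c_[rad*np.cos(th),rad*np.sin(th),np.full(72,h-43.)]/1e3
        q=proj(s,c+R.from_rotvec(rv).apply(X));print('  h',h,q.min(0),q.max(0),q.mean(0))
for r in range(219,247): print(r,' '.join('%3d/%2d'%(g[r,x].sum()//3,g[r,x,0]-g[r,x,2]) for x in range(465,496)))
E
```

```text
(0, 0, 0)
  h 0 [463.19 225.31] [481.1  243.43] [472.14 234.23]
  h 58 [470.19 221.97] [489.   241.01] [479.59 231.35]
  h 85 [476.  222.6] [490.68 237.47] [483.34 229.92]
(0, 0.05, 0)
  h 0 [463.21 226.3 ] [481.14 244.31] [472.17 235.16]
  h 58 [470.17 221.71] [488.99 240.61] [479.58 231.01]
  h 85 [475.96 221.7 ] [490.64 236.44] [483.3  228.96]
(0.05, 0.05, 0)
  h 0 [462.42 226.28] [480.08 244.29] [471.26 235.14]
  h 58 [470.65 221.72] [489.16 240.62] [479.91 231.02]
  h 85 [477.04 221.72] [491.47 236.46] [484.25 228.98]
(-0.05, 0.05, 0)
  h 0 [464.02 226.31] [482.18 244.32] [473.1  235.18]
  h 58 [469.71 221.71] [488.79 240.61] [479.25 231.01]
  h 85 [474.89 221.68] [489.78 236.42] [482.33 228.94]
219  73/29  73/32  59/14  77/ 4  95/ 5  78/ 3  49/ 2  14/ 1  10/ 0  10/ 0  25/ 2  60/ 6  96/10 114/11 127/12 135/13 135/14 131/14  93/ 9  69/24  83/42  89/46  87/44  90/20  99/12  99/13 154/20 154/20 166/20 168/19 166/20
220 101/21  85/18  64/ 5  83/ 3  92/ 4  81/ 6  81/13  44/ 7   8/ 1  10/ 2  10/ 1  19/ 1  47/ 5  84/ 8 109/10 127/13 135/14 135/14 128/12 109/24  88/40  84/43  85/43  94/
[... 5097 characters left out ...]
20 166/20 167/20 166/19 166/20 165/21
244 112/18  81/ 9  77/ 7  89/ 9  90/ 9 105/11 130/12 135/13 135/13 135/13 136/14 136/14 120/12  84/15  93/29  93/37  88/42  89/45  92/45  84/35  91/13  90/12  90/11  93/13 117/15 165/21 167/20 166/19 167/19 167/20 166/21
245 117/21 113/19  90/12  77/ 7  90/ 9  91/10  95/10 117/12 136/14 136/14 135/13 135/13 136/14 124/25 109/38  96/40  87/42  85/44  87/45  82/33  89/12  90/11  91/12 112/14 162/19 165/21 167/20 167/20 167/20 166/21 166/20
246 120/21 119/21 117/21 101/16  88/10  91/ 9  91/11  91/11 120/13 141/14 135/14 135/13 140/14 146/44 145/67 135/64  99/47  86/43  88/45  80/25  88/12  91/12 110/15 158/20 162/19 165/20 167/20 167/20 166/20 166/20 165/20
```

The bottle hangs upright but leans about 0.04 rad towards +x (side crop: cap centre at column 291, base at 289.6). I'll correct the lean while lowering over the pan middle.

Request:
apply_moves(
  commands=[
    [0, -0.02, 0, 0.001, 0.004, -0.015, 0],
    [0, -0.04, 0, 0.001, 0.0075, -0.035, 0],
    [0, -0.04, 0, 0.001, 0.0075, -0.055, 0],
    [0, -0.04, 0, 0.001, 0.0075, -0.07, 0],
    [0, -0.04, 0, 0.001, 0.0075, -0.08, 0],
  ],
)

```text
time: 14.6
tool_pos: [0.4752, -0.2206, 0.1336]
ee_rot: [3.095, 0.683, 1.189]
wrist_force: [0.3, 0.6, -2.1]
width: 0.0412
finger_force: 29.2
```

Request:
apply_moves(
  commands=[
    [0, 0, 0, 0, 0, -0.008, 0],
    [0, 0, 0, 0, 0, -0.015, 0],
    [0, 0, 0, 0, 0, -0.02, 0],
    [0, 0, 0, 0, 0, -0.025, 0],
    [0, 0, 0, 0, 0, -0.025, 0],
  ],
)

```text
time: 15.1
tool_pos: [0.4754, -0.2207, 0.1095]
ee_rot: [3.094, 0.682, 1.188]
wrist_force: [-0.1, 0.4, -1.0]
width: 0.0412
finger_force: 29.2
```

```bash
sed -i 's/\[180:300,230:370\]/[200:270,255:330]/; s/\[180:300,390:510\]/[205:275,430:500]/' chk.py; python3 chk.py p3.png
```

```text
15.1 [ 0.4754 -0.2207  0.1095] F [-0.0617  0.445  -1.0037] turn left [-0.0018  0.0398  0.0037]
grip pt [ 0.479  -0.2093  0.124 ] base expected [ 0.479  -0.2093  0.082 ] proj [[290.6076 241.6532]]
bottle side 0.69 [294.  240.1]
bottle top 0.6 [455.5 240.9]
  tri [ 0.48   -0.2083  0.0854] 0.016828801840658825
balance_pan side 0.62 [291.8 246.2]
balance_pan top 0.91 [455.3 239.4]
  tri [ 0.4797 -0.2123  0.0687] 0.005253309376760173
```

View pics/p3.png

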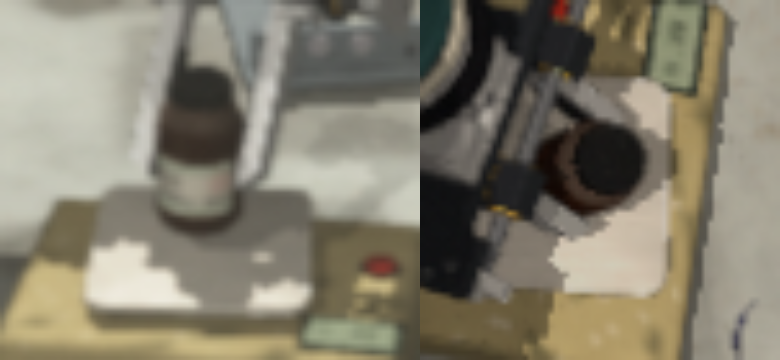

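The bottle now looks vertical in the side crop (cap column 202, base 199), centred over the pan about 15 mm up. Lowering slowly.

Request:
apply_moves(
  commands=[
    [0, 0, 0, 0, 0, -0.0025, 0],
    [0, 0, 0, 0, 0, -0.0045, 0],
    [0, 0, 0, 0, 0, -0.006, 0],
    [0, 0, 0, 0, 0, -0.007, 0],
    [0, 0, 0, 0, 0, -0.0075, 0],
  ],
)

```text
time: 15.9
tool_pos: [0.4755, -0.2207, 0.1023]
ee_rot: [3.094, 0.682, 1.188]
wrist_force: [-0.4, -0.2, -0.8]
width: 0.0415
finger_force: 29.2
```

Request:
apply_moves(
  commands=[
    [0, 0, 0, 0, 0, -0.0005, 0],
    [0, 0, 0, 0, 0, -0.001, 0],
    [0, 0, 0, 0, 0, -0.0015, 0],
    [0, 0, 0, 0, 0, -0.002, 0],
    [0, 0, 0, 0, 0, -0.0025, 0],
  ],
)

```text
time: 16.4
tool_pos: [0.4757, -0.2207, 0.1]
ee_rot: [3.093, 0.682, 1.187]
wrist_force: [-0.9, 0.0, -1.4]
width: 0.0412
finger_force: 29.2
```

Request:
apply_moves(
  commands=[
    [0, 0, 0, 0, 0, -0.0005, 0],
    [0, 0, 0, 0, 0, -0.001, 0],
    [0, 0, 0, 0, 0, -0.0015, 0],
    [0, 0, 0, 0, 0, -0.002, 0],
    [0, 0, 0, 0, 0, -0.0025, 0],
  ],
)

```text
time: 16.9
tool_pos: [0.4757, -0.2207, 0.0975]
ee_rot: [3.093, 0.682, 1.187]
wrist_force: [-0.2, 0.3, -0.8]
width: 0.0415
finger_force: 29.2
```

Request:
apply_moves(
  commands=[
    [0, 0, 0, 0, 0, -0.0004, 0],
    [0, 0, 0, 0, 0, -0.0008, 0],
    [0, 0, 0, 0, 0, -0.0012, 0],
    [0, 0, 0, 0, 0, -0.0016, 0],
    [0, 0, 0, 0, 0, -0.002, 0],
  ],
)

```text
time: 17.4
tool_pos: [0.4757, -0.2207, 0.0955]
ee_rot: [3.093, 0.682, 1.187]
wrist_force: [0.5, -0.1, -1.2]
width: 0.0414
finger_force: 29.2
```

Request:
apply_moves(
  commands=[
    [0, 0, 0, 0, 0, -0.0003, 0],
    [0, 0, 0, 0, 0, -0.0006, 0],
    [0, 0, 0, 0, 0, -0.0009, 0],
    [0, 0, 0, 0, 0, -0.0012, 0],
    [0, 0, 0, 0, 0, -0.0015, 0],
  ],
)

```text
time: 17.9
tool_pos: [0.4757, -0.2207, 0.094]
ee_rot: [3.093, 0.682, 1.187]
wrist_force: [-0.4, 0.1, -1.8]
width: 0.0412
finger_force: 29.2
```

Request:
apply_moves(
  commands=[
    [0, 0, 0, 0, 0, -0.0003, 0],
    [0, 0, 0, 0, 0, -0.0006, 0],
    [0, 0, 0, 0, 0, -0.0009, 0],
    [0, 0, 0, 0, 0, -0.0012, 0],
    [0, 0, 0, 0, 0, -0.0012, 0],
  ],
)

```text
time: 18.4
tool_pos: [0.4756, -0.2207, 0.0928]
ee_rot: [3.093, 0.682, 1.187]
wrist_force: [-0.5, 0.1, 0.1]
width: 0.0416
finger_force: 29.2
```

Request:
apply_moves(
  commands=[
    [0, 0, 0, 0, 0, -0.0003, 0],
    [0, 0, 0, 0, 0, -0.0006, 0],
    [0, 0, 0, 0, 0, -0.0009, 0],
    [0, 0, 0, 0, 0, -0.0012, 0],
    [0, 0, 0, 0, 0, -0.0012, 0],
  ],
)

```text
time: 18.9
tool_pos: [0.4758, -0.2208, 0.0921]
ee_rot: [3.092, 0.683, 1.187]
wrist_force: [0.5, 1.1, 1.5]
width: 0.042
finger_force: 29.2
```

Request:
apply_moves(
  commands=[
    [0, 0, 0, 0, 0, 0.0001, 0],
    [0, 0, 0, 0, 0, 0.0002, 0],
    [0, 0, 0, 0, 0, 0.0003, 0],
    [0, 0, 0, 0, 0, 0.0003, 0],
    [0, 0, 0, 0, 0, 0.0003, 0],
  ],
)

```text
time: 19.4
tool_pos: [0.4758, -0.2208, 0.0921]
ee_rot: [3.093, 0.682, 1.187]
wrist_force: [-0.1, 0.8, 2.4]
width: 0.0415
finger_force: 29.2
```

```bash
python3 - <<'E'
from h import *
np.set_printoptions(precision=2,suppress=True)
F=[]
for i in range(4): s=snap('side' if i else 'top'); F.append(get_obs()['wrist_force'])
print(np.array(F))
p=[s['pixels'][205:270,255:325],snap('top')['pixels'][205:275,430:500]]
cv2.imwrite('pics/p4.png',cv2.cvtColor(np.hstack([cv2.resize(x,(400,380)) for x in p]),cv2.COLOR_RGB2BGR))
E
```

```text
[[-0.47  0.93  2.17]
 [-0.6   1.04  2.87]
 [-0.14  1.98  3.44]
 [-0.62  0.49  2.57]]
```

View pics/p4.png

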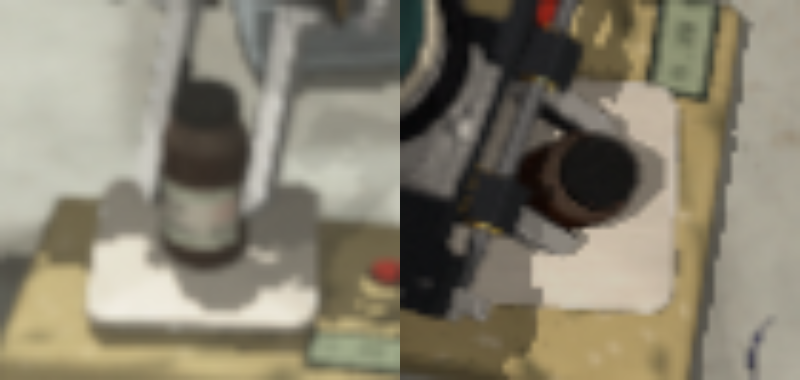

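Request:
apply_moves(
  commands=[
    [0, 0, 0, 0, 0, 0.0001, 0],
    [0, 0, 0, 0, 0, 0.0003, 0],
    [0, 0, 0, 0, 0, 0.0005, 0],
    [0, 0, 0, 0, 0, 0.0005, 0],
    [0, 0, 0, 0, 0, 0.0005, 0],
  ],
)

```text
time: 20.15
tool_pos: [0.4757, -0.2207, 0.0922]
ee_rot: [3.093, 0.682, 1.187]
wrist_force: [0.1, 0.3, 1.3]
width: 0.0417
finger_force: 29.1
```

```bash
python3 - <<'E'
from h import *
np.set_printoptions(precision=2,suppress=True)
F=[]
for i in range(4): s=snap('side'); F.append(get_obs()['wrist_force'])
print(np.array(F),get_obs()['tool_pos']*1e3)
E
```

```text
[[-0.15  0.17  1.14]
 [ 0.03  1.6   0.99]
 [ 0.07  0.9   0.  ]
 [ 1.08 -0.67  0.58]] [ 475.68 -220.7    92.26]
```

About 1.8 N on the pan, with almost no side force. Releasing.

Request:
apply_moves(
  commands=[
    [0, 0, 0, 0, 0, 0, 50],
    [0, 0, 0, 0, 0, 0, 60],
    [0, 0, 0, 0, 0, 0, 70],
    [0, 0, 0, 0, 0, 0, 80],
    [0, 0, 0, 0, 0, 0, 80],
  ],
)

```text
time: 20.85
tool_pos: [0.4756, -0.2207, 0.0923]
ee_rot: [3.093, 0.682, 1.187]
wrist_force: [-0.4, -0.2, -0.1]
width: 0.0737
finger_force: 0.0
```

```bash
python3 - <<'E'
from h import *
np.set_printoptions(precision=3,suppress=True)
o=get_obs();z=cv2.Rodrigues(np.zeros(3))
from scipy.spatial.transform import Rotation as R
print(o['width'],o['wrist_force'],'tool z',R.from_euler('xyz',o['ee_rot']).apply([0,0,1]))
p=[snap('side')['pixels'][200:270,255:330],snap('top')['pixels'][205:275,430:500]]
cv2.imwrite('pics/p5.png',cv2.cvtColor(np.hstack([cv2.resize(x,(400,380)) for x in p]),cv2.COLOR_RGB2BGR))
E
```

```text
0.07370886118956657 [-0.401 -0.217 -0.108] tool z [-0.191 -0.602 -0.775]
```

View pics/p5.png

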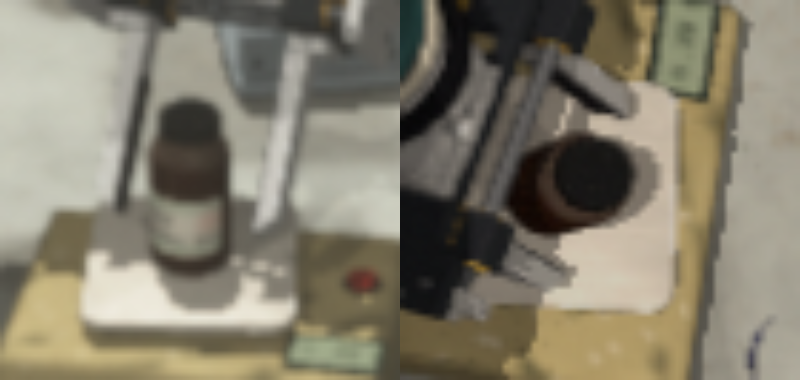

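The bottle stands free and the fingers are clear on both sides. Retreating along the tool axis.

Request:
apply_moves(
  commands=[
    [0, 0, 0, 0.002, 0.006, 0.0078, 80],
    [0, 0, 0, 0.006, 0.018, 0.0233, 80],
    [0, 0, 0, 0.0115, 0.036, 0.0465, 80],
    [0, 0, 0, 0.019, 0.06, 0.0775, 80],
    [0, 0, 0, 0.025, 0.08, 0.104, 80],
  ],
)

```text
time: 21.45
tool_pos: [0.5011, -0.1394, 0.1984]
ee_rot: [3.092, 0.682, 1.187]
wrist_force: [0.7, -0.5, -0.5]
width: 0.075
finger_force: 0.0
```

Request:
apply_moves(
  commands=[
    [0, 0, 0, 0.004, 0.02, 0.025, 80],
    [0, 0, 0, 0.006, 0.035, 0.05, 80],
    [0, 0, 0, 0.006, 0.05, 0.07, 80],
    [0, 0, 0, 0.006, 0.06, 0.08, 80],
    [0, 0, 0, 0.006, 0.06, 0.08, 80],
  ],
)

```text
time: 21.95
tool_pos: [0.5075, -0.0795, 0.2782]
ee_rot: [3.089, 0.68, 1.186]
wrist_force: [0.6, 0.3, -0.3]
width: 0.0749
finger_force: 0.0
```

```bash
python3 - <<'E'
from h import *
np.set_printoptions(precision=4,suppress=True)
S={c:snap(c) for c in('side','top')};o=get_obs();print(o['time'],o['tool_pos'],o['wrist_force'],np.abs(o['qvel']).max())
for q in('bottle','balance_pan'):
    pp={}
    for c in S:
        r=place_of(c,q)
        if r: pp[c]=r[0]['pixel'];print(q,c,round(r[0]['score'],2),np.round(pp[c],1),atz(S[c],pp[c],.0665 if q=='bottle' else .0605))
b=np.array([.4772,-.2146,.0665]);th=np.linspace(0,2*np.pi,72)
for c in S:
    r=masks_of(c,'bottle');X=np.vstack([np.c_[b[0]+a*np.cos(th),b[1]+a*np.sin(th),np.full(72,b[2]+h)] for h,a in((0,.021),(.058,.021),(.085,.016))]);q=proj(S[c],X)
    print(c,r[0]['extent'],'expected',q.min(0),q.max(0))
p=[S['side']['pixels'][200:275,245:335],S['top']['pixels'][205:280,420:500]]
cv2.imwrite('pics/p6.png',cv2.cvtColor(np.hstack([cv2.resize(x,(400,360)) for x in p]),cv2.COLOR_RGB2BGR))
E
```

```text
22.05 [ 0.5065 -0.0807  0.2757] [ 0.5566 -0.5085 -1.1734] 0.02412034370863921
bottle side 0.68 [293.6 246.8] [ 0.4873 -0.2115  0.0665]
bottle top 0.8 [454.2 238.9] [ 0.4785 -0.2101  0.0665]
balance_pan side 0.85 [291.2 248.6] [ 0.4806 -0.2113  0.0605]
balance_pan top 0.94 [457.1 238.6] [ 0.48   -0.2191  0.0605]
side [284.4, 217.6, 298.0, 254.8] expected [282.1037 217.8632] [297.6221 251.6722]
top [445.8, 227.0, 471.9, 249.4] expected [447.7903 228.499 ] [471.5476 247.685 ]
```

View pics/p6.png

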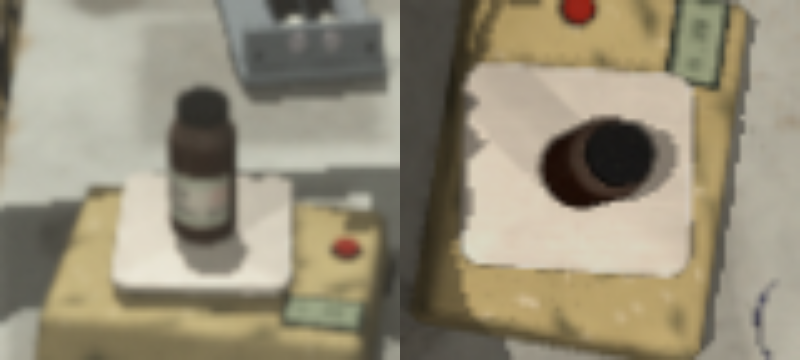

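The bottle stands near the middle of a level pan: base about (586,167) against pan centre (578,169) in the top crop, roughly 4 mm off. The key is up and the arm is clear, so I'm handing in.

```bash
python3 -c "
from bench import *
print(close_job())"
```

```text
the job is handed in; nothing more can be done
None
```

I tared the balance, stood the bottle upright near the middle of the pan (by the pictures about 4 mm off centre, pan level), released it and handed the job in; no verdict came back.

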